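Open the centrifuge's double-latched lid

TASK

Open the bench centrifuge: slide its latch hood fully across to uncover the catch, raise the lid a little by its bar until the catch stops it and let go, then push the uncovered catch tab in towards the bowl so that the lid springs fully open. Do not knock over the bottle or the jar.

Things in the scene. Friction and masses are not known exactly. Their poses are not given: they have to be found in the camera images.
- centrifuge: White fixed bench centrifuge, 280 (x) by 240 (y) mm. Origin: centre of its underside. In its own frame (mm, used below): front is -x, with a ledge at z 105 from x -140 to -56; the grey lid covers x -56 to 140, top z 140.5, and hinges at the back on a line along y at x 130, z 150.5 (raised knuckles).
- latch (a joint): Primary latch, m: 0 shut, 0.070 fully across, sliding along the centrifuge's +y. Grey hood on the ledge, roof 54 (x) by 50 (y), top z 148; it holds down the lid's front edge and hides the catch tab. Slides stiffly (2 to 3 N), stays where left; the lid clears it from 0.050 on.
- latch_knob (a point): Centre of the top of the black grip on the latch hood, at (-85, latch value, 180): a block 30 (x) by 14 (y) by 32 high, standing on the hood's roof. It moves with the latch.
- lid (a joint): Lid angle, rad: 0 shut, grows as its front rises. Latch across, it can be raised (1 to 3 N) until the catch stops it at about 0.145; its over-centre strut lets it fall shut below 0.03, but above 0.08 lifts it by itself and holds it up against the catch when let go. With the catch pushed in it swings by itself to fully open, 1.3, in about 4 s, and stays.
- lid_bar (a point): Middle of the lid's handle: round steel bar 12 mm thick, 90 long along y on two end posts, at (0, 0, 170.5) with the lid shut; its centre is 30 mm above the lid's top. It moves with the lid, 130 in front of and 20 above the hinge line when shut.
- catch (a joint): Secondary catch, m: 0 sprung out, 0.018 fully in, moving along the centrifuge's +x (towards the bowl). It springs back (1.5 N at first, 4 N fully in). Held in by 0.012 or more for 1 s while the lid is up against it, it frees the lid. Pushing it with the lid shut frees nothing.
- catch_face (a point): Centre of the front face of the steel catch tab, the face to push, at (-95 + catch value, 0, 120.5). Tab 12 (x) by 36 (y) mm, z 106.5 to 134.5, on the ledge, hidden under the hood until the latch is across. It moves with the catch.
- bottle: Bystander: amber glass bottle, 68 mm across, 150 mm tall, standing; origin at the centre of its underside, z axis up.
- jar: Bystander: white jar with a black cap, 72 mm across, 85 mm tall, standing; origin at the centre of its underside, z axis up.

How it is judged (in metres and radians):
On the way, in this order (a step that is already met when the one before it is completed fails the run):
1. the latch hood is slid across (latch above 0.055) (value of joint latch above 0.055 m), for 0.2 s.
2. the lid is raised against the catch and let go (lid between 0.10 and 0.28 rad, nothing of the robot touching the centrifuge) (value of joint lid between 0.1 and 0.28 rad and contact force between each of the arm, the fingers and centrifuge below 0.2 N), for 0.2 s.
3. the catch tab is pushed in (catch above 0.006) (value of joint catch above 0.006 m), for 0.05 s.
At the end, for the whole second after the job is handed in: The lid stands open at rest (above 1.15 rad), the latch is still across (above 0.055), and the bottle and the jar stand upright (within 20 degrees) (value of joint lid above 1.15 rad and value of joint latch above 0.055 m and velocity of joint lid between -0.1 and 0.1 rad/s and angle between each of bottle, jar's own z axis and vertical below 0.35 rad); the robot touches nothing.
It fails at once if the bottle or the jar is knocked over (tilted more than 0.5 rad) (angle between any of bottle, jar's own z axis and vertical above 0.5 rad).
It also fails if it takes over 59 s, if anything falls off the work surface, if the arm or the gripper's body presses on something with over 40 N, if the wrist force passes 120 N, or if a joint passes its speed limit or range.

ROBOT

A 7-joint arm with a two-finger parallel gripper is mounted at the origin on the work surface. World frame = base frame: x ahead of the robot, y to its left, z up, the work surface at z = 0. Lengths are in m, angles in degrees, forces in N, time in s.
With the tool pointing down it reaches from about 0.35 to 0.775 m from the base axis. Payload 3.1 kg.
Tool frame: the origin (TCP) lies on the centre line of the jaws, within the pads' length; the fingertips stand 17 mm ahead of it and the grasp point (between the pads) lies 2 mm behind it (robot.tip_reach is the distance from the TCP to the fingertips, in m); z points along the fingers, y is the line along which they close (so a half turn about z gives the same grasp; the last joint's range is limited). The gripper opens to 85 mm and grips with 20 to 120 N. Pads are 22 mm wide; open, the fingers measure 114 mm over their backs; the gripper's body (76 mm by 85 mm) begins 54 mm behind the grasp point. The pads swing forward as they close: fully open they stand 13 mm farther back than shut.
Start: joints at [70.205, 17.813, 0.802, 86.603, -0.252, 75.585, -1.558], TCP at [0.165, -0.525, 0.248] pointing down, gripper open.
Joint ranges: [-154.91, 154.91], [-16.99, 109.72], [-72.82, 74.43], [7.12, 147.25], [-82.49, 262.49], [11.32, 116.49], [-174.64, 174.64]. Speed limits (degrees/s): [159.86, 159.86, 180, 180, 180, 180, 180].

INTERFACE

Orientations are given as [roll, pitch, yaw] about the fixed x, y, z axes, in that order (R = Rz(yaw) Ry(pitch) Rx(roll)).
In Python, from station import robot, fingers, vision, workorder, recognise gives the robot as it stands. Calls block until the motion is done:
- robot.move_to(position, orientation): joint-space move of the TCP to a pose.
- robot.line_to(position, orientation=None, velocity=0.15, f_stop=None): straight line of the TCP; orientation=None keeps the orientation; velocity is the mean speed in m/s. With f_stop (N) it stops when the force on the tool has changed by that much, and returns True; else False.
- robot.move_j(angles): joint-space move.
- fingers.gripper_to(opening, force=None): opening from 0.0 (shut) to 1.0 (fully open); force is the grip in N (None keeps the last); returns when the fingers have stopped.
- robot.pause(seconds).
- robot.inverse_kinematics(position, orientation): joint angles nearest the present ones, or None.
- vision.grab_frame(name): name is "scene" or "top" or "wrist"; returns the picture (384x512x3 uint8, red, green, blue); there is no depth.
- vision.calibration(name): a dict with "mtx" (3x3 intrinsics, pixels), "extrinsics" (4x4, takes a point from world to camera coordinates); the wrist camera has in their place "T_tool_cam" (4x4, takes a point from camera to tool coordinates, whose origin is the TCP and whose axes are the flange's). Camera axes: x right, y up, looking along -z (the intrinsics and any distortion apply to the point x, -y, -z); pixel columns grow to the right and rows downward; lengths in m; the calibration is good to about 2 mm. A picture is of the moment at which its call begins: read the wrist's pose just before it. calibration takes no time and is no camera call.
A pose or a line that the arm cannot do raises robot.PlanningError and nothing moves.
- workorder.close_job(): hands the job in; it is judged then, once.
Trained networks look in the newest picture that a camera, given by its name, has taken for a name from the list of things; names that differ only in an ending like _2 or _b are one class to them, and where a whole thing is asked for, a point or a joint stands for the part that bears it (a point fixed in the world has none). Each returns a list of dicts, best first, with "p" (0 to 1); they miss things now and then, are a little off and sometimes report something else, mostly with a low value. They report only what shows in the picture. A call takes as long as a camera call.
- recognise(label, camera): "rect" ([centre column, centre row, width, height] in pixels, round what is visible of it).
Readings, each from a call of its own:
- robot.current_time_s(): time.
- robot.current_joint_positions(): joint angles.
- robot.current_dq(): joint speeds.
- robot.current_joint_torque(): joint torques, N m.
- robot.current_tool_pos(): TCP position.
- robot.current_eef_rot(): TCP orientation.
- robot.current_contact_force(): force on the tool from outside, world axes, zero at the start.
- robot.current_torque(): the same for the moment, N m.
- robot.current_finger_gap(): opening from 0.0 (shut) to 1.0 (fully open).
- robot.current_gripper_force(): force on a finger pad.
Only numpy, scipy, OpenCV 4.12 (cv2) and the standard library are available. Lean on these libraries where they do the work, as an engineer would, in place of code of your own. Each camera call takes 0.05 s, during which the arm holds its last target. There are 200 camera calls.

## Working session

There is one attempt and no reset: what is moved stays moved. The work goes in short steps, each a Python script; the robot and the scene stay as the last script left them, time stands still between calls to the robot, and variables do not carry over. Pictures are saved under pics/ and viewed, at most 10 in all, crops included, and the job is handed in when it is done.

```bash
mkdir -p pics
cat > a.py <<'E'
from station import robot, fingers, vision, workorder, recognise
import cv2, numpy as np
ims=[]
for c in ["scene","top"]:
    im=vision.grab_frame(c); ims.append(im)
    cal=vision.calibration(c); print(c,{k:np.round(v,4).tolist() if not isinstance(v,str) else v for k,v in cal.items()})
    for l in ["centrifuge","latch_knob","lid_bar","bottle","jar","latch","lid"]:
        print(l,[(np.round(d["rect"]).tolist(),round(d["p"],2)) for d in recognise(l,c)[:2]])
    cv2.imwrite(f"pics/{c}0.png",cv2.resize(im[:,:,::-1],(800,600)))
print(robot.current_tool_pos(),robot.current_eef_rot(),robot.current_time_s())
E
python3 a.py
```

```text
scene {'mtx': [[408.2159, 0.0, 253.7913], [0.0, 408.2159, 189.5244], [0.0, 0.0, 1.0]], 'extrinsics': [[-0.4413, 0.8973, -0.0099, 0.3375], [-0.7129, -0.3438, 0.6112, 0.2967], [0.545, 0.2768, 0.7914, -1.2324], [0.0, 0.0, 0.0, 1.0]]}
centrifuge [([340.0, 239.0, 169.0, 186.0], 0.96)]
latch_knob [([327.0, 254.0, 38.0, 43.0], 0.56)]
lid_bar [([350.0, 209.0, 142.0, 115.0], 0.85)]
bottle [([170.0, 136.0, 27.0, 55.0], 0.85), ([340.0, 240.0, 163.0, 185.0], 0.75)]
jar [([135.0, 192.0, 36.0, 46.0], 0.77)]
latch [([331.0, 254.0, 38.0, 46.0], 0.66)]
lid [([349.0, 207.0, 143.0, 115.0], 0.7)]
top {'mtx': [[474.5404, 0.0, 254.6434], [0.0, 474.5404, 189.4333], [0.0, 0.0, 1.0]], 'extrinsics': [[0.0269, -0.9996, -0.0057, -0.1386], [0.9966, 0.0264, 0.0778, -0.5599], [-0.0777, -0.0078, 0.9969, -1.1124], [0.0, 0.0, 0.0, 1.0]]}
centrifuge [([155.0, 187.0, 123.0, 128.0], 0.89), ([154.0, 146.0, 28.0, 26.0], 0.45)]
latch_knob [([153.0, 146.0, 29.0, 24.0], 0.86), ([150.0, 202.0, 116.0, 90.0], 0.65)]
lid_bar [([149.0, 204.0, 111.0, 90.0], 0.76)]
bottle [([364.0, 229.0, 37.0, 31.0], 0.89)]
jar [([359.0, 164.0, 39.0, 34.0], 0.77), ([149.0, 204.0, 116.0, 90.0], 0.33)]
latch [([156.0, 146.0, 30.0, 25.0], 0.97), ([149.0, 204.0, 114.0, 91.0], 0.45)]
lid [([153.0, 204.0, 115.0, 93.0], 0.64), ([157.0, 147.0, 29.0, 26.0], 0.26)]
[ 0.16457224 -0.52483754  0.24831939] [1.79995584e+02 2.80183048e-03 1.74118307e+01] 0.8
```

View pics/scene0.png

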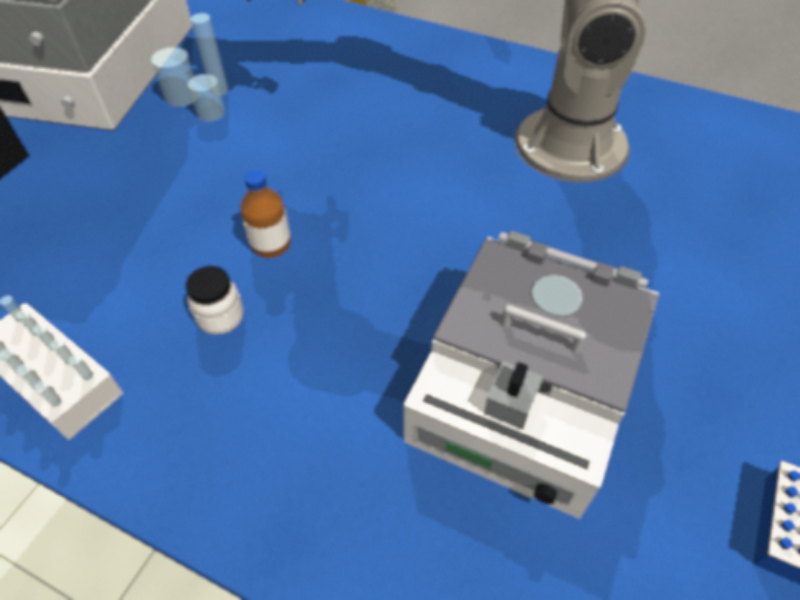

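View pics/top0.png

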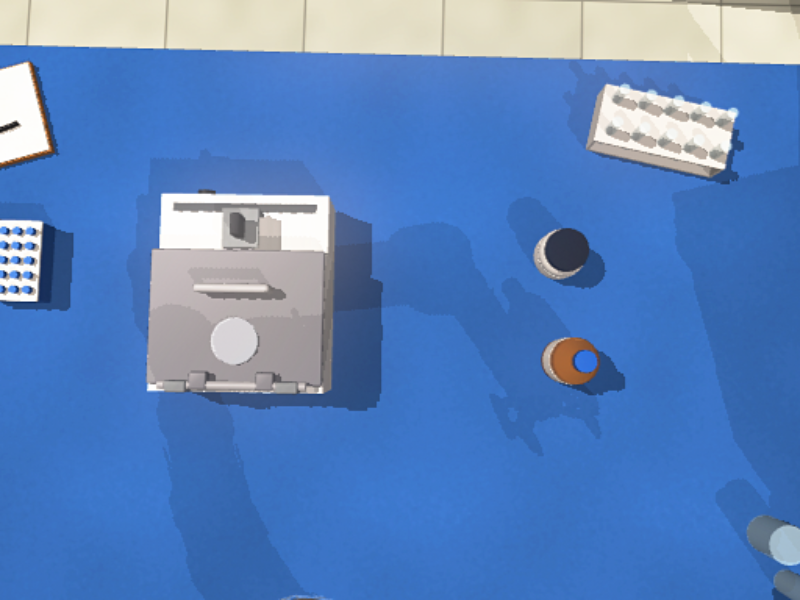

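Both views agree: the centrifuge's front faces away from the robot (yaw ≈180°). In the top view the knob is at about (237,222) and the bar runs from (194,288) to (269,288). The bottle and jar are well clear on the right. I'll fit the pose next.

```bash
cat > h.py <<'E'
from station import robot, fingers, vision, workorder, recognise
import cv2, numpy as np, json
from scipy.optimize import least_squares
def proj(cam,P):
    c=vision.calibration(cam); p=c["extrinsics"]@np.r_[P,1]; q=c["mtx"]@np.array([p[0],-p[1],-p[2]]); return q[:2]/q[2]
def W(pose,l):
    x,y,a=pose; l=np.array(l)/1000; c,s=np.cos(a),np.sin(a)
    return np.array([x+c*l[0]-s*l[1],y+s*l[0]+c*l[1],l[2]])
E
cat > f.py <<'E'
from h import *
obs=[("top",(-140,-120,105),(160,195)),("top",(-140,120,105),(329,196)),("top",(0,-45,170.5),(195,288)),("top",(0,45,170.5),(269,288)),
("top",(-56,-120,140.5),(152,250)),("top",(-56,120,140.5),(324,252)),
("scene",(0,45,170.5),(506,312)),("scene",(0,-45,170.5),(582,343)),("scene",(-140,120,105),(407,405))]
f=lambda p:np.concatenate([proj(c,W(p,l))-np.array(o)*.64 for c,l,o in obs])
r=least_squares(f,[.6,.1,np.pi],loss="soft_l1")
print(r.x,np.degrees(r.x[2])); print(np.round(r.fun.reshape(-1,2) if r.fun.size==18 else 0,1))
json.dump(r.x.tolist(),open("pose.json","w"))
p=r.x
for n,l in dict(knob=(-85,0,180),bar=(0,0,170.5),catch=(-95,0,120.5)).items(): print(n,W(p,l),[proj(c,W(p,l))/.64 for c in("top","scene")])
yaw=np.degrees(p[2])
def t(n,l,o): 
    q=robot.inverse_kinematics(W(p,l),o); print(n,o,None if q is None else np.round(q))
for dy in(0,90,180,-90):
    t("knobpush",(-85,-30,180),[180,0,yaw+dy]); t("knobend",(-85,70,180),[180,0,yaw+dy]); t("bar",(0,0,170),[180,0,yaw+dy]); t("catch",(-115,0,135),[180,0,yaw+dy]); t("catchfar",(-135,0,200),[180,0,yaw+dy])
    for tl in(30,-30): t("catchtilt",(-115,0,135),[180+tl,0,yaw+dy])
E
python3 f.py
```

```text
[0.55649272 0.0973962  3.16366108] 181.2644279420227
[[ 0.1 -0.3]
 [-1.  -0.6]
 [ 1.5 -0. ]
 [-2.7  0.1]
 [-1.3 -0.6]
 [ 0.1 -1.4]
 [ 1.6 -2.5]
 [-0.6 -6.2]
 [-1.2 -0.6]]
knob [0.64147202 0.09927187 0.18      ] [array([230.8236186 , 223.60886545]), array([523.36250897, 371.9556765 ])]
bar [0.55649272 0.0973962  0.1705    ] [array([231.03841382, 288.0747405 ]), array([544.23203252, 320.51131603])]
catch [0.65146958 0.09949253 0.1205    ] [array([240.72040275, 223.98407877]), array([513.30938209, 404.61142852])]
knobpush [180, 0, np.float64(181.2644279420227)] [ 16.  42. -52.  73.  32.  80.  57.]
knobend [180, 0, np.float64(181.2644279420227)] [ 23.  39. -46.  75.  27.  77.  68.]
bar [180, 0, np.float64(181.2644279420227)] [ 24.  32. -52.  90.  26.  71.  59.]
catch [180, 0, np.float64(181.2644279420227)] [ 19.  48. -56.  71.  39.  79.  57.]
catchfar [180, 0, np.float64(181.2644279420227)] [ 17.  48. -57.  62.  39.  88.  60.]
catchtilt [210, 0, np.float64(181.2644279420227)] [  2.  56. -57.  65.  65. 102.  43.]
catchtilt [150, 0, np.float64(181.2644279420227)] [ 29.  47. -44.  75.   1. 
[... 1080 characters left out ...]
2794202273)] [ 19.  42. -24.  75. -16.  67. -82.]
catchtilt [150, 0, np.float64(361.26442794202273)] [   1.   54.  -52.   65.   62.  100. -136.]
knobpush [180, 0, np.float64(91.2644279420227)] [ 14.  40. -48.  73.  29.  79. -31.]
knobend [180, 0, np.float64(91.2644279420227)] [ 23.  39. -48.  75.  29.  78. -22.]
bar [180, 0, np.float64(91.2644279420227)] [ 22.  31. -49.  90.  24.  71. -30.]
catch [180, 0, np.float64(91.2644279420227)] [ 15.  45. -46.  72.  31.  76. -29.]
catchfar [180, 0, np.float64(91.2644279420227)] [ 14.  46. -51.  62.  34.  86. -28.]
catchtilt [210, 0, np.float64(91.2644279420227)] None
catchtilt [150, 0, np.float64(91.2644279420227)] [ 16.  26. -37. 105.  46.  31. -49.]
```

```bash
cat >> h.py <<'E'
try: pose=np.array(json.load(open("pose.json")))
except Exception: pose=None
from scipy.spatial.transform import Rotation as R
def wcam():
    T=np.eye(4); T[:3,:3]=R.from_euler("xyz",robot.current_eef_rot(),degrees=True).as_matrix(); T[:3,3]=robot.current_tool_pos()
    c=vision.calibration("wrist"); return np.linalg.inv(T@c["T_tool_cam"]),c
def wproj(E,c,P):
    p=E@np.r_[P,1]; q=c["mtx"]@np.array([p[0],-p[1],-p[2]]); return q[:2]/q[2]
E
cat > g.py <<'E'
from h import *
yaw=np.degrees(pose[2])
p=robot.current_tool_pos(); robot.line_to([p[0],p[1],0.38],velocity=.25)
robot.move_to(W(pose,(-60,0,380)),[180,0,yaw-90])
print(robot.current_time_s(),robot.current_joint_positions())
E_,c=wcam(); print(c); im=vision.grab_frame("wrist").copy()
for l in("latch_knob","lid_bar","latch"): print(l,[(np.round(d["rect"]).tolist(),round(d["p"],2)) for d in recognise(l,"wrist")[:2]])
im=cv2.resize(im,(800,600))[:,:,::-1].copy()
for l in [(-85,0,180),(0,-45,170.5),(0,45,170.5),(-56,-120,140.5),(-56,120,140.5),(-140,-120,105),(-140,120,105)]:
    q=wproj(E_,c,W(pose,l)); print(l,np.round(q/.64)); cv2.drawMarker(im,tuple(int(v) for v in q/.64),(0,0,255),0,12,1)
np.savez("w1.npz",E=E_)
cv2.imwrite("pics/w1.png",im)
E
python3 g.py
```

```text
4.1917 [ 15.29333661  33.78187497 -53.0264601   54.86122282  27.03993651
 101.8446719  -25.45802372]
{'mtx': array([[311.43768145,   0.        , 263.47374818],
       [  0.        , 311.43768145, 189.00961917],
       [  0.        ,   0.        ,   1.        ]]), 'T_tool_cam': array([[-2.12012098e-04,  9.55758153e-01,  2.94153544e-01,
         7.45688917e-02],
       [ 9.99999941e-01,  1.22904061e-04,  3.21415563e-04,
         4.53086671e-04],
       [ 2.71042880e-04,  2.94153594e-01, -9.55758123e-01,
        -1.24800736e-01],
       [ 0.00000000e+00,  0.00000000e+00,  0.00000000e+00,
         1.00000000e+00]])}
latch_knob []
lid_bar [([173.0, 148.0, 186.0, 199.0], 0.65)]
latch [([285.0, 162.0, 49.0, 51.0], 0.57)]
(-85, 0, 180) [447. 257.]
(0, -45, 170.5) [321. 189.]
(0, 45, 170.5) [328. 315.]
(-56, -120, 140.5) [404.  74.]
(-56, 120, 140.5) [406. 388.]
(-140, -120, 105) [516.  80.]
(-140, 120, 105) [500. 369.]
```

View pics/w1.png

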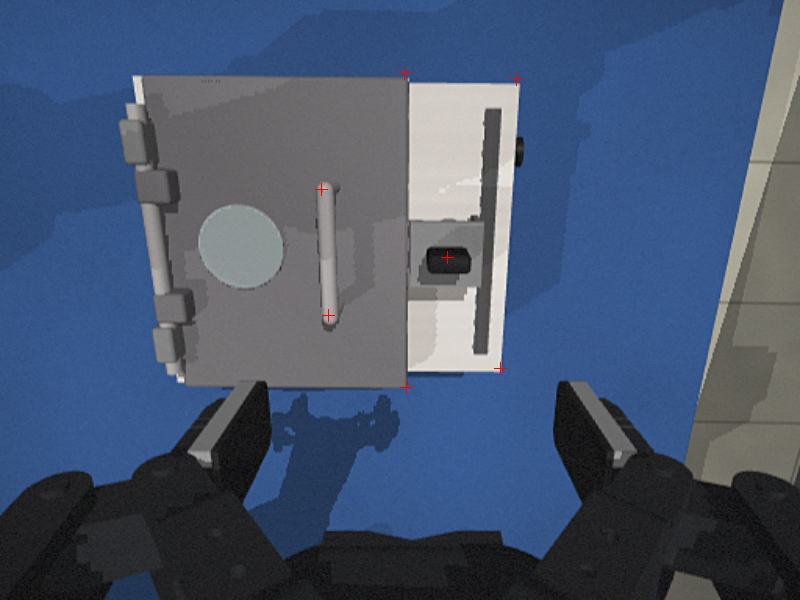

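The overlay lands within about 2 mm on the knob, bar and edges, so I'll slide the latch now.

```bash
cat > l.py <<'E'
from h import *
yaw=np.degrees(pose[2])
def loc():
    d=(robot.current_tool_pos()-np.r_[pose[:2],0]); c,s=np.cos(pose[2]),np.sin(pose[2])
    return np.round([1e3*(c*d[0]+s*d[1]),1e3*(-s*d[0]+c*d[1]),1e3*d[2]],1)
O=[180,0,yaw-90]
fingers.gripper_to(0.0,30)
robot.move_to(W(pose,(-85,-50,230)),O)
robot.line_to(W(pose,(-85,-50,173)),velocity=.15)
print(loc(),robot.current_contact_force())
r=robot.line_to(W(pose,(-85,56,173)),velocity=.05,f_stop=12)
print(r,loc(),robot.current_contact_force(),robot.current_time_s())
robot.line_to(W(pose,(-85,loc()[1]-8,173)),velocity=.1)
robot.line_to(W(pose,(-85,loc()[1],260)),velocity=.2)
fingers.gripper_to(0.65)
robot.move_to(W(pose,(-50,0,300)),O)
E_,c=wcam(); im=vision.grab_frame("wrist")
im=cv2.resize(im,(800,600))[:,:,::-1].copy()
for l in [(-85,70,180),(0,-45,170.5),(0,45,170.5),(-95,0,134.5)]:
    q=wproj(E_,c,W(pose,l)); cv2.drawMarker(im,tuple(int(v) for v in q/.64),(0,0,255),0,12,1)
cv2.imwrite("pics/w2.png",im); print(robot.current_time_s())
E
python3 l.py
```

```text
[-85.9 -49.9 174.8] [ 0.62058287 -0.2031441   0.46031551]
False [-84.8  53.1 173.1] [-1.5558457   4.8027898  -0.84620951] 8.6417
10.4833
```

View pics/w2.png

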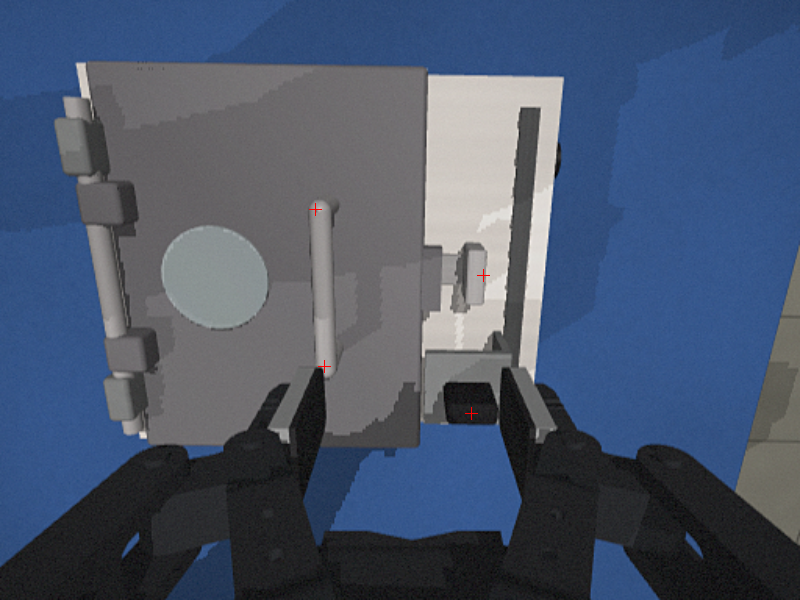

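The latch is fully across: the knob is at the 70 mm mark at (470,410). The catch tab shows uncovered at (475,275). Next I'll raise the lid.

```bash
cat > b.py <<'E'
from h import *
from l_loc import loc
yaw=np.degrees(pose[2]); O=[180,0,yaw-90]
robot.move_to(W(pose,(1,1,240)),O)
robot.line_to(W(pose,(1,1,170)),velocity=.12,f_stop=10)
print(loc()); fingers.gripper_to(0.0,30)
print(robot.current_finger_gap(),robot.current_gripper_force(),loc(),robot.current_contact_force())
for a in (.045,.09,.13):
    x=130-130*np.cos(a)+20*np.sin(a)+1; z=149.5+20*np.cos(a)+130*np.sin(a)+1
    robot.line_to(W(pose,(x,1,z)),velocity=.04,f_stop=25); print(loc(),robot.current_contact_force())
fingers.gripper_to(0.65)
robot.pause(.2)
p=loc(); robot.line_to(W(pose,(p[0],1,280)),velocity=.15)
robot.move_to(W(pose,(-50,0,320)),O); robot.pause(.3)
E_,c=wcam(); im=vision.grab_frame("wrist")
im=cv2.resize(im,(800,600))[:,:,::-1].copy()
a=.145; x=130-130*np.cos(a)+20*np.sin(a); z=150.5+20*np.cos(a)+130*np.sin(a)
for l in [(x,-45,z),(x,45,z),(-95,0,134.5)]:
    q=wproj(E_,c,W(pose,l)); cv2.drawMarker(im,tuple(int(v) for v in q/.64),(0,0,255),0,12,1)
cv2.imwrite("pics/w3.png",im); print(robot.current_time_s())
E
(echo "from h import *"; sed -n '/^def loc/,/return/p' l.py) > l_loc.py; python3 b.py
```

```text
[1.000e-01 6.000e-01 1.708e+02]
0.12490671522786208 29.23919051885605 [ -0.9   0.8 171. ] [4.60380103 0.23057718 0.32156441]
[  0.2   0.8 177.1] [ 6.14613989  0.56250397 -0.4046245 ]
[  1.5   0.8 183. ] [ 5.49888612  1.05442396 -0.21268287]
[  2.8   0.8 188.2] [4.24771563 0.43538111 1.22334952]
15.175
```

View pics/w3.png

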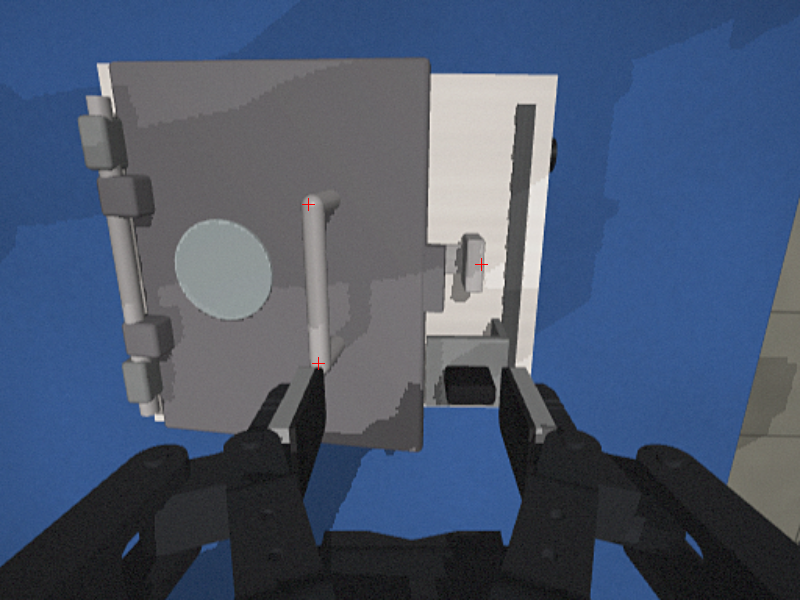

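The lid is up against the catch: the bar is on the 0.145 rad marks and the gripper is clear. For the push I want the tool tilted so its body leans away from the rising lid, so I'll check reach for that.

```bash
cat > k.py <<'E'
from h import *
yaw=np.degrees(pose[2])
for base in(-90,90):
  for t in(0,10,15,20,30):
    # lean: pointing direction gets a +local x component
    M=R.from_euler("z",pose[2])*R.from_euler("y",-t,degrees=True)*R.from_euler("z",-pose[2])*R.from_euler("xyz",[180,0,yaw+base],degrees=True)
    o=M.as_euler("xyz",degrees=True); zl=R.from_euler("z",-pose[2]).apply(M.apply([0,0,1]))
    for x in(-135,-92):
        tip=np.array([x,0,117.]); q=robot.inverse_kinematics(W(pose,tip-17*zl),o)
        q2=robot.inverse_kinematics(W(pose,tip-17*zl+[0,0,100]),o)
        print(base,t,np.round(o,1),np.round(zl,2),x,None if q is None else np.round(q),q2 is not None)
E
python3 k.py
```

```text
-90 0 [180.    0.   91.3] [-0. -0. -1.] -135 [ 15.  48. -48.  67.  35.  78. -29.] True
-90 0 [180.    0.   91.3] [-0. -0. -1.] -92 [ 18.  44. -50.  76.  33.  75. -31.] True
-90 10 [-170.     0.    91.3] [ 0.17  0.   -0.98] -135 [ 10.  55. -47.  53.  33.  93. -25.] True
-90 10 [-170.     0.    91.3] [ 0.17  0.   -0.98] -92 [ 13.  51. -49.  63.  31.  89. -28.] True
-90 15 [-165.     0.    91.3] [ 0.26 -0.   -0.97] -135 [  7.  59. -47.  44.  33. 101. -23.] True
-90 15 [-165.     0.    91.3] [ 0.26 -0.   -0.97] -92 [ 11.  54. -48.  56.  31.  96. -26.] True
-90 20 [-160.     0.    91.3] [ 0.34  0.   -0.94] -135 [  3.  64. -45.  34.  33. 109. -20.] False
-90 20 [-160.     0.    91.3] [ 0.34  0.   -0.94] -92 [  8.  58. -47.  49.  30. 103. -25.] True
-90 30 [-150.     0.    91.3] [ 0.5  -0.   -0.87] -135 None False
-90 30 [-150.     0.    91.3] [ 0.5  -0.   -0.87] -92 [ -1.  65. -28.  31.  17. 116. -16.] False
90 0 [-180.     0.   -88.7] [ 0.  0. -1.] -135 [ 22.  58. -72.  67.  54.  88. 142.] True
90 0 [-180.     0.   -88.7] [ 0.  0. -1.] -92 [ 26.  54. -72.  76.  51.  84. 139.] True
90 10 [170.    0.  -88.7] [ 0.17 -0.   -0.98] -135 [ 15.  64. -72.  52.  53. 101. 147.] True
90 10 [170.    0.  -88.7] [ 0.17 -0.   -0.98] -92 [ -38.   56.   64.   66.  -45.   94. -161.] True
90 15 [165.    0.  -88.7] [ 0.26 -0.   -0.97] -135 [ 12.  67. -72.  44.  54. 108. 150.] True
90 15 [165.    0.  -88.7] [ 0.26 -0.   -0.97] -92 [ -35.   59.   64.   59.  -46.  101. -162.] True
90 20 [160.    0.  -88.7] [ 0.34 -0.   -0.94] -135 [  7.  70. -72.  34.  55. 115. 154.] False
90 20 [160.    0.  -88.7] [ 0.34 -0.   -0.94] -92 [ -31.   63.   64.   52.  -48.  108. -164.] True
90 30 [150.    0.  -88.7] [ 0.5   0.   -0.87] -135 None False
90 30 [150.    0.  -88.7] [ 0.5   0.   -0.87] -92 [ -3.  64. -20.  31.  11. 116. 166.] False
```

```bash
cat > c.py <<'E'
from h import *
from l_loc import loc
yaw=np.degrees(pose[2]); t=12
o=[-180+t,0,yaw-90]; zl=np.array([np.sin(np.radians(t)),0,-np.cos(np.radians(t))])
P=lambda x,y,z: W(pose,np.array([x,y,z])-17*zl)
fingers.gripper_to(0.0,30)
robot.move_to(P(-138,0,215),o)
robot.line_to(P(-138,0,118),velocity=.15,f_stop=10)
robot.line_to(P(-116,0,118),velocity=.1,f_stop=10)
robot.pause(.2); c0=robot.current_contact_force(); print(loc()+17*zl,c0,robot.current_time_s())
n=0; x=-116
while x<-84:
    x+=3; robot.line_to(P(x,0,118),velocity=.05)
    f=robot.current_contact_force()-c0; print((loc()+17*zl).round(1),f.round(1),round(robot.current_time_s(),2))
    if f[0]>8: break
robot.pause(1.15)
print((loc()+17*zl).round(1),(robot.current_contact_force()-c0).round(1),robot.current_time_s())
robot.line_to(P(-135,0,122),velocity=.25)
for tgt in((-135,-120,190),(-130,-100,150)):
    try: robot.line_to(P(*tgt),velocity=.35); break
    except robot.PlanningError as e: print(e)
q=np.array(robot.current_joint_positions()); q[0]-=55; robot.move_j(q)
print(robot.current_time_s(),robot.current_tool_pos()); robot.pause(2.5)
im=vision.grab_frame("scene"); cv2.imwrite("pics/s4.png",cv2.resize(im[:,:,::-1],(800,600))); print(robot.current_time_s())
E
python3 c.py
```

```text
[-1.16665501e+02 -1.00000000e-01  1.18171491e+02] [-0.34408307 -0.03130878 -0.42431972] 17.6833
[-1.130e+02 -1.000e-01  1.179e+02] [ 0.1 -0.5  0.2] 17.93
[-109.9    0.   118.1] [-0.   0.   0.1] 18.18
[-1.069e+02  1.000e-01  1.181e+02] [0.6 0.3 0.3] 18.43
[-1.044e+02  1.000e-01  1.181e+02] [ 2.1 -0.2 -0.2] 18.68
[-101.2    0.   118.2] [ 2.6 -0.2 -0.2] 18.93
[-97.9   0.  118.1] [ 3.4 -0.4  0.8] 19.18
[-94.8   0.  118.1] [2.6 0.5 0.7] 19.43
[-92.2   0.  118.2] [4.2 0.7 1.2] 19.68
[-92.1   0.  118.9] [9.7 1.1 1.4] 19.93
[-92.1   0.  118.9] [10.8  1.3  0.2] 21.0833
24.35 [0.21596396 0.69307417 0.2075022 ]
26.9
```

View pics/s4.png

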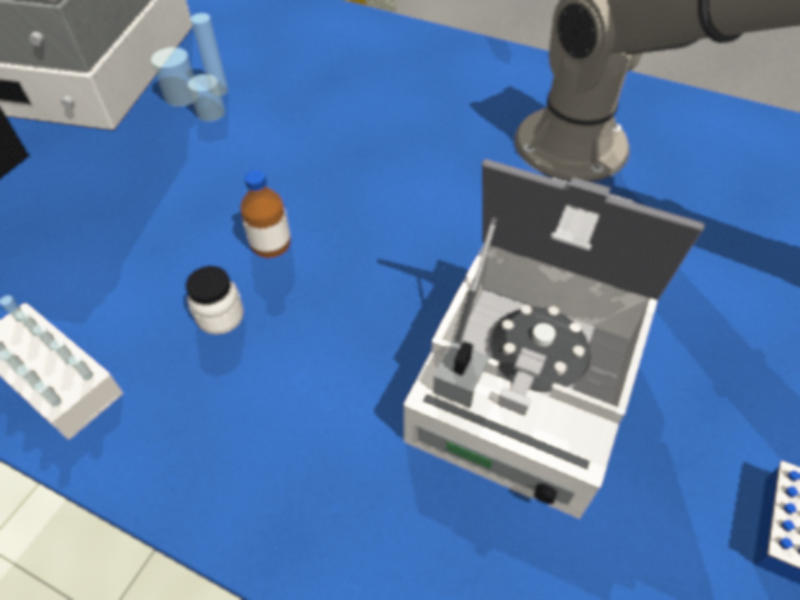

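The lid stands fully open (top edge at roughly (590,190)) and the hood is still across at (460,370). The bottle and jar are upright and the arm is clear. I'll hand in.

```bash
python3 -c "
from station import robot,workorder
robot.pause(1.5); print(robot.current_time_s()); print(workorder.close_job())"
```

```text
28.4
the job is handed in; nothing more can be done
None
```

I handed the job in at 28.4 s: the last picture shows the lid fully open, the latch across, the bottle and jar upright and the arm clear; the hand-in call returned no verdict.

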